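# Rock the jammed stir bar out of a draining flask

### The arm

A 6-joint arm with a two-finger parallel gripper is mounted at the origin on the work surface. World frame = base frame: x ahead of the robot, y to its left, z up, the work surface at z = 0. Lengths are in m, angles in rad, forces in N, time in s.
With the tool pointing down it reaches from about 0.4 to 0.825 m from the base axis. Payload 7 kg.
Tool frame: the origin (TCP) lies midway between the tips of the shut fingers; the grasp point (between the pads) lies 19 mm behind it; z points along the fingers, y is the line along which they close (so a half turn about z gives the same grasp; the last joint's range is limited). The gripper opens to 88 mm and grips with 3 to 60 N. Pads are 19 mm wide; open, the fingers measure 130 mm over their backs; the gripper's body (78 mm by 193 mm) begins 47 mm behind the grasp point.
Start: joints at [1.516, 0.359, 0.012, 0, -1.224, -0.288], TCP at [0.227, 0.636, 0.227] pointing down, gripper open.
Joint ranges: [-3.07, 3.07], [-1.43, 2.12], [-1.02, 1.25], [-3.03, 1.67], [-3.05, -0], [-3.03, 3.03]. Speed limits (rad/s): [2.39, 2.39, 3.01, 3.14, 3.14, 3.14].

### API

Orientations are given as [roll, pitch, yaw] about the fixed x, y, z axes, in that order (R = Rz(yaw) Ry(pitch) Rx(roll)).
In Python, from station import telemetry, eyes, ticket, recognise, trace gives the robot as it stands. The module is installed in compiled form; this text tells all that it offers.
- The arm moves only by the tool servo_tool, never from a script. Its argument "series" is a list that holds one entry, the list of rows, each a list of 4 numbers: the shift along the tool's x, y, z in mm, then the turn about the tool's z in rad. In form: [[[x, y, z, roll], ...]]. A call has exactly 10 rows; each row shifts and turns the commanded pose from where the row before left it, along the tool's axes as they then stand; what a row does not reach is not made up. A row lasts 1/12 s, in which the tool goes at most 41.7 mm and 7.16 degrees, less where a joint would pass 70% of its speed; a pose out of reach is approached as far as the arm can. A call is refused whole if a number of a shift passes 41.7 or a number of a turn 0.125, either way. A call with a gripper value outside its range is refused whole. "claw" is the gripper's target within -1 to 1 (shut at 1, half-way at 0, fully open at -1), set as the call begins (left out, the last holds). The fingers move at their own pace and stop on an object; "grip_force" is the grip in N (left out, the last holds). Time passes only in rows, so rows that do not move let the fingers close, or fill a call up. It gives the time, the measured TCP pose, the force, the opening and the grip force at its end, in the units of the state.
- telemetry.get_state(): the state, without advancing time (a new reading comes with each control period).
- eyes.grab_frame(name): name is "scene" or "top" or "wrist"; returns the picture (384x512x3 uint8, red, green, blue); there is no depth.
- eyes.calibration(name): a dict with "mtx" (3x3 intrinsics, pixels), "rvec" (rotation vector, rad) and "tvec" (3), from world to camera coordinates, as OpenCV has them. Camera axes: x right, y down, z forward; pixel columns grow to the right and rows downward; lengths in m; the calibration is good to about 2 mm. A picture is of the moment at which its call begins: read the wrist's pose just before it. calibration takes no time and is no camera call; for the wrist camera it gives the pose at the moment of the call.
- ticket.job_done(): hands the job in; it is judged then, once.
Trained networks look in the newest picture that a camera, given by its name, has taken for a name from the list of things; names that differ only in an ending like _2 or _b are one class to them, and where a whole thing is asked for, a point or a joint stands for the part that bears it (a point fixed in the world has none). Each returns a list of dicts, best first, with "conf" (0 to 1); they miss things now and then, are a little off and sometimes report something else, mostly with a low value. They report only what shows in the picture. A call takes as long as a camera call.
- recognise(camera, name): "position" ([x, y, z] in m, in world coordinates, good to about 4 mm: the middle of the surface that is visible of it).
- trace(camera, name): "mask" (384x512 bool, what is visible of it).
The state is a dict: "t": time; "q": joint angles; "qd": joint speeds; "joint_efforts": joint torques, N m; "eef_pos": TCP position; "ee_rot": TCP orientation; "force": force on the tool from outside, world axes, zero at the start; "moment": the same for the moment, N m; "width": finger opening in m; "gripper_force": force on a finger pad.
Only numpy, scipy, OpenCV 4.12 (cv2) and the standard library are available. Lean on these libraries where they do the work, as an engineer would, in place of code of your own. Each camera call takes 0.05 s, during which the arm holds its last target. There are 200 camera calls.

### The job

A stir bar has lodged across the inside of the neck of the flask that hangs neck down in the bottle drainer. Put the drip tray centrally under the neck, between the two trestles, then rock the flask gently side to side until the bar drops through the neck into the tray. Leave the tray there with the bar in it and the flask hanging straight down again, without disturbing the other things on the bench.

Things in the scene. Friction and masses are not known exactly. Their poses are not given: they have to be found in the camera images.
- stand: the bottle drainer's two grey trestles, bolted down. Origin on the bench straight below pivot and neck. x: along the pivot, from one trestle to the other; y: the way the flask rocks, open for the tray from both sides; z up. Trestle feet 30 x 150 (along y) x 6 mm centred at x = -88 and +88 mm (146 mm clear between); 10 mm legs rise from y = -65 and 65 mm to meet at the pivot, 160 mm up
- pivot (a point): the cradle's pivot, midway between the trestles, 160 mm above the bench; axes as stand
- cradle (a joint): tilt of cradle and flask, rad, about the stand's x; 0 = neck straight down, positive = the handle goes towards the stand's -y and the mouth towards +y. Stops at -0.85 and 0.85. The pivot is stiff (0.25 N m, 2 N at the handle): it stays where it is left
- handle (a point): centre of the cradle's handle above the upturned flask: a dark wooden round bar, 16 mm thick, 90 mm long along the stand's x, 130 mm from the pivot (290 mm above the bench when straight), carried by two steel yoke bars 14 mm wide (y), 4 mm thick, at x = -17.5 and 17.5 mm; 42 mm free between it and the flask's bottom. Turns with the cradle (z from pivot to handle)
- mouth (a point): centre of the flask's mouth, 85 mm from the pivot (75 mm above the bench when straight). The clear glass flask is clamped neck down in the cradle: 84 mm wide (y), 28 mm deep, 165 mm long, shoulders sloping 20 degrees to the neck, neck 28 mm long, 21 mm wide inside. Turns with the cradle (z up the flask)
- bar_mid (a point): centre of the stir bar, a slippery white plastic pill 40 mm long (its y), 9.5 mm thick, 12 g. At the start it bridges the inside of the neck, an end on each shoulder, about 111 mm above the bench. Tilting the flask some 0.5 rad one way slides it up a shoulder; tilting it as far the other way makes it run back, dip an end into the neck and fall out. It may need several swings
- tray_mid (a point): centre of the drip tray's floor (top face, 3 mm above its underside). Open steel tray 100 (x) x 220 (y) x 30 mm high, walls 3 mm, about 0.4 kg, standing loose on the bench; the grip is at its +y end
- tray_grip (a point): centre of the tray's grip: a round steel bar 12 mm thick, 70 mm long along the tray's x, 130 mm from the tray's centre along +y, 52 mm above its underside, 20 mm outside the end wall on two slanted stems (at x = -30 and 30 mm)
- soap_plain: a bar of cream soap, 60 x 90 x 28 mm, lying flat; origin under its centre
- soap_layered: a bar of layered soap, 60 x 90 x 28 mm, lying flat; origin under its centre
- oil_bottle: a closed amber oil bottle, 52 mm across, 120 mm high; origin under its centre
- beaker: an empty glass beaker, 68 mm across, 85 mm high; origin under its centre
- spatula: a wooden-handled spatula lying on the bench
- bowl: a steel bowl, 130 mm across, 55 mm high; origin under its centre
- flask_stopper: the flask's black stopper, 26 mm across, 26 mm high, standing on the bench; origin under its centre
- stir_bar: the stir bar as a whole (same point and axes as bar_mid)

How it is judged:
On the way, in this order (a step that is already met when the one before it is completed fails the run):
1. the drip tray stands on the bench centrally under the neck, between the trestles (x of tray_mid in the frame of stand between -0.03 and 0.03 m and y of tray_mid in the frame of stand between -0.05 and 0.05 m and height (world z) of tray_mid below 0.012 m), for 0.2 s.
2. the stir bar has dropped through the neck into the tray (x of bar_mid in the frame of tray_mid between -0.048 and 0.048 m and y of bar_mid in the frame of tray_mid between -0.108 and 0.108 m and z of bar_mid in the frame of tray_mid between -0.004 and 0.022 m), for 0.2 s.
At the end, for the whole second after the job is handed in: The stir bar lies at rest in the tray; the tray stands on the bench under the neck (its centre within 30 mm of the stand's centre along the pivot axis and within 50 mm across it); the flask hangs straight neck down within 0.15 rad, still (all of step 1 and all of step 2 and value of joint cradle between -0.15 and 0.15 rad and velocity of joint cradle between -0.05 and 0.05 rad/s and linear speed of stir_bar below 0.02 m/s); the robot touches nothing.
It fails at once if the glass flask is swung violently (faster than 5 rad/s) (velocity of joint cradle above 5 rad/s or velocity of joint cradle below -5 rad/s).
It fails at once if another thing on the bench is pushed more than 30 mm or knocked over (distance of any of soap_plain, soap_layered, oil_bottle, beaker, spatula, bowl, flask_stopper from where it was at the start of the episode above 0.03 m or angle between any of soap_plain, soap_layered, oil_bottle, beaker, bowl, flask_stopper's own z axis and vertical above 0.6 rad).
It also fails if it takes over 54 s, if anything falls off the work surface, if the arm or the gripper's body presses on something with over 40 N, if the wrist force passes 120 N, or if a joint passes its speed limit or range.

## Working session

There is one attempt and no reset: what is moved stays moved. The work goes in short steps, Python scripts to look and compute and a tool call to move; the robot and the scene stay as the last step left them, time stands still between calls to the robot, and variables do not carry over. Pictures are saved under pics/ and viewed, at most 10 in all, crops included, and the job is handed in when it is done.

Besides the shell and the picture viewer there is one more tool, called after ">>>" as name([rows], argument=value, ...), one row to a line, values as JSON. servo_tool: Moves the arm, as the interface text tells. Its arguments: {"type":"object","properties":{"series":{"type":"array"},"claw":{"type":"number"},"grip_force":{"type":"number"}},"required":["series"]}

```bash
mkdir -p pics; cat > h.py <<'E'
import numpy as np, cv2
from station import telemetry, eyes, ticket, recognise, trace
def snap(cam,name):
    im=eyes.grab_frame(cam); cv2.imwrite(f'pics/{name}.png',im[...,::-1]); return im
def cal(cam):
    c=eyes.calibration(cam); return np.array(c['mtx'],float),np.array(c['rvec'],float).reshape(3,1),np.array(c['tvec'],float).reshape(3,1)
def px2plane(cam,uv,z):
    K,r,t=cal(cam); R=cv2.Rodrigues(r)[0]; C=-R.T@t
    d=R.T@np.linalg.inv(K)@np.array([uv[0],uv[1],1.]).reshape(3,1)
    s=(z-C[2])/d[2]; return (C+s*d).ravel()
def proj(cam,P):
    K,r,t=cal(cam); return cv2.projectPoints(np.array(P,float).reshape(-1,3),r,t,K,None)[0].reshape(-1,2)
E
python3 - <<'E'
from h import *
np.set_printoptions(precision=3,suppress=True)
ims=[snap(c,c+'0') for c in('scene','top')]
for c in('top','scene'):
  for n in('stand','handle','tray_mid','tray_grip','mouth'):
    print(c,n,[(np.round(d['position'],3).tolist(),round(d['conf'],2)) for d in recognise(c,n)[:2]])
  print([x.ravel() for x in cal(c)])
for n in('soap_plain','soap_layered','oil_bottle','beaker','spatula','bowl','flask_stopper'):
    print(n,[(np.round(d['position'],3).tolist(),round(d['conf'],2)) for d in recognise('top',n)[:1]])
s=telemetry.get_state();print(s['eef_pos'],s['ee_rot'],s['t'])
E
```

```text
top stand [([0.564, -0.093, 0.161], 0.62)]
top handle [([0.564, -0.097, 0.238], 0.69), ([0.382, -0.233, 0.003], 0.68)]
top tray_mid [([0.543, 0.242, 0.009], 0.61), ([0.561, -0.096, 0.239], 0.54)]
top tray_grip [([0.565, -0.098, 0.238], 0.34)]
top mouth [([0.564, -0.095, 0.239], 0.72)]
[array([396.078,   0.   , 262.812,   0.   , 396.078, 187.789,   0.   ,
         0.   ,   1.   ]), array([ 2.111, -2.116,  0.214]), array([-0.014,  0.552,  1.24 ])]
scene stand [([0.587, -0.092, 0.151], 0.95)]
scene handle [([0.588, -0.094, 0.214], 0.68)]
scene tray_mid [([0.54, 0.24, 0.003], 0.6), ([0.724, 0.347, 0.044], 0.59)]
scene tray_grip [([0.537, 0.243, 0.006], 0.7)]
scene mouth [([0.587, -0.095, 0.21], 0.84), ([0.538, 0.242, 0.007], 0.43)]
[array([432.939,   0.   , 259.303,   0.   , 432.939, 194.608,   0.   ,
         0.   ,   1.   ]), array([ 0.876,  2.675, -0.893]), array([ 0.475, -0.125,  1.577])]
soap_plain [([0.743, -0.204, 0.03], 0.89)]
soap_layered [([0.725, 0.11, 0.03], 0.56)]
oil_bottle [([0.537, -0.347, 0.079], 0.74)]
beaker [([0.735, 0.354, 0.049], 0.88)]
spatula [([0.384, -0.232, 0.002], 0.95)]
bowl [([0.701, -0.388, 0.021], 0.96)]
flask_stopper [([0.54, 0.243, -0.002], 0.64)]
[0.227 0.636 0.227] [-3.142  0.    -0.343] 0.95
```

View pics/top0.png

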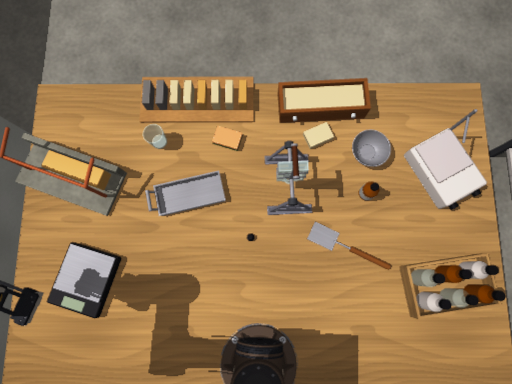

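View pics/scene0.png

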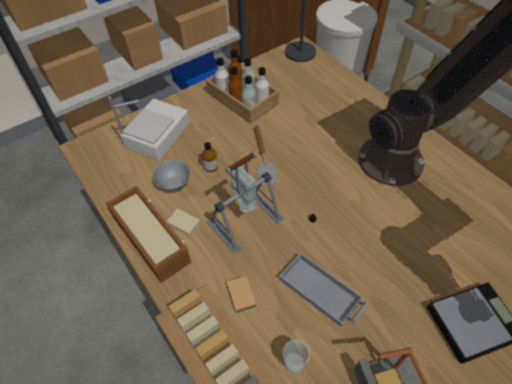

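The top view shows the stand at about (290,180), with its trestle feet at (287,158) and (290,210). The tray is at (190,195) with its grip on the left at (151,200), and the stopper is at (251,237). Next I'll enlarge this area for exact poses.

```bash
python3 - <<'E'
from h import *
np.set_printoptions(precision=4,suppress=True)
im=snap('top','top1')
m=trace('top','tray_mid')
print([(d['conf'],d['mask'].sum(),np.argwhere(d['mask']).mean(0)) for d in m[:3]])
for d in m[:3]:
    ys,xs=np.nonzero(d['mask'])
    if xs.mean()<240:
        pts=np.array([px2plane('top',(x,y),0.025)[:2] for x,y in zip(xs,ys)],np.float32)
        r=cv2.minAreaRect(pts*1000); print('tray rect',r, pts.mean(0))
        break
c=cv2.resize(im[125:225,135:335],(800,400),interpolation=cv2.INTER_CUBIC)
cv2.imwrite('pics/crop1.png',c[...,::-1])
E
```

```text
[(0.6, np.int64(2148), array([193.2477, 186.2188]))]
tray rect ((538.94384765625, 248.75543212890625), (106.3634033203125, 252.0697479248047), 13.636978149414062) [0.5404 0.2409]
```

View pics/crop1.png

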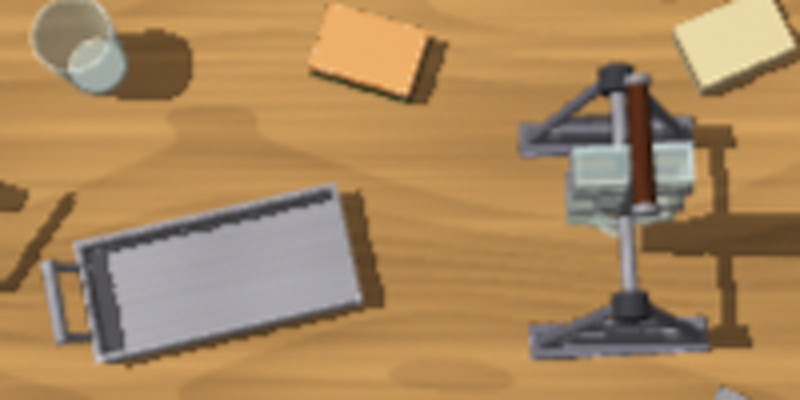

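```bash
cat >> h.py <<'E'
def cp(u,v,z): return px2plane('top',(135+(u+.5)/4-.5,125+(v+.5)/4-.5),z)[:2]
E
python3 - <<'E'
from h import *
np.set_printoptions(precision=4,suppress=True)
C=np.array([cp(*p,.03) for p in((78,242),(335,186),(362,302),(100,362))])
print('tray corners',C,'ctr',C.mean(0),'len',np.linalg.norm(C[0]-C[1]),np.linalg.norm(C[1]-C[2]))
d=(C[0]+C[3]-C[1]-C[2]);print('tray +y dir angle from world y (ccw)',np.degrees(np.arctan2(-d[0],d[1])))
G=np.array([cp(45,262,.052),cp(64,342,.052)]);print('grip',G,G.mean(0))
A=np.array([cp(*p,.006) for p in((530,325),(705,318),(707,350),(533,358))])
B=np.array([cp(*p,.006) for p in((521,125),(692,118),(692,148),(524,156))])
print('feet',A.mean(0),B.mean(0),(A.mean(0)+B.mean(0))/2,np.linalg.norm(A.mean(0)-B.mean(0)))
d=B.mean(0)-A.mean(0);print('axis ang',np.degrees(np.arctan2(d[1],d[0])))
for F in(A,B): e=F[0]+F[3]-F[1]-F[2];print(np.degrees(np.arctan2(-e[0],e[1])))
H=np.array([cp(638,85,.29),cp(646,208,.29)]);print('handle',H,H.mean(0),np.linalg.norm(H[0]-H[1]))
P=np.array([cp(615,72,.16),cp(631,302,.16)]);print('pivot caps',P,P.mean(0))
print(px2plane('top',(251,237),.02))
E
```

```text
tray corners [[0.5672 0.3485]
 [0.6149 0.1344]
 [0.5157 0.11  ]
 [0.4661 0.325 ]] ctr [0.541  0.2295] len 0.21935800414109874 0.10219343362447497
tray +y dir angle from world y (ccw) 12.766857435556917
grip [[0.5458 0.3685]
 [0.4795 0.3493]] [0.5127 0.3589]
feet [ 0.4888 -0.1042] [ 0.6641 -0.097 ] [ 0.5765 -0.1006] 0.17542597695454581
axis ang 2.340943142884723
2.3353097634876914
2.458219733501025
handle [[ 0.62   -0.1014]
 [ 0.5338 -0.1052]] [ 0.5769 -0.1033] 0.08627994692190066
pivot caps [[ 0.672  -0.0945]
 [ 0.4925 -0.1037]] [ 0.5822 -0.0991]
[0.3944 0.0239 0.02  ]
```

The stand centre is (0.577,-0.101), yaw 2.4°. The tray centre is (0.541,0.230), yaw 12.8°, and its grip is at about (0.512,0.357). First I'll turn the tool and move over the grip.

>>> servo_tool([
  [[0,0,0,-0.113],[0,0,0,-0.113],[0,0,0,-0.113],[0,0,0,-0.113],[0,0,0,-0.113],[21.5,33.5,0,0],[21.5,33.5,0,0],[21.5,33.5,0,0],[21.5,33.5,0,0],[21.5,33.5,0,0]],
], claw=-1, grip_force=40)

```text
t: 1.88
eef_pos: [0.3696, 0.4947, 0.2268]
ee_rot: [-3.141, -0.0, 0.223]
force: [0.7, 0.5, 0.2]
width: 0.0876
gripper_force: 0.0
```

>>> servo_tool([
  [[21.5,33.5,0,0],[21.5,33.5,0,0],[21.5,33.5,0,0],[21.5,33.5,0,0],[21.5,33.5,0,0],[0,0,30,0],[0,0,30,0],[0,0,25,0],[0,0,0,0],[0,0,0,0]],
])

```text
t: 2.72
eef_pos: [0.5102, 0.3557, 0.1409]
ee_rot: [3.14, 0.002, 0.222]
force: [0.5, 0.1, 1.1]
width: 0.0877
gripper_force: 0.0
```

```bash
cat >> h.py <<'E'
def totool(dx,dy,yaw): return np.round(1000*np.array([dx*np.cos(yaw)+dy*np.sin(yaw),dx*np.sin(yaw)-dy*np.cos(yaw)]),1)
E
python3 - <<'E'
from h import *
np.set_printoptions(precision=4,suppress=True)
s=telemetry.get_state();print(s['eef_pos'],s['ee_rot'],s['t'],s['width'])
im=snap('wrist','w0')
print([(np.round(d['position'],3),d['conf']) for d in recognise('wrist','tray_grip')[:2]])
e=s['eef_pos'];print(proj('wrist',[[.5123,.3563,.052],[.5123+.03,.3563+.007,.052],e]))
E
```

```text
[0.5102 0.3557 0.1409] [3.1396 0.002  0.2222] 2.7167 0.08773143491075538
[(array([ 0.541,  0.226, -0.002]), 0.76)]
[[255.3812 196.929 ]
 [255.2585 163.9931]
 [256.5678 242.1259]]
```

View pics/w0.png

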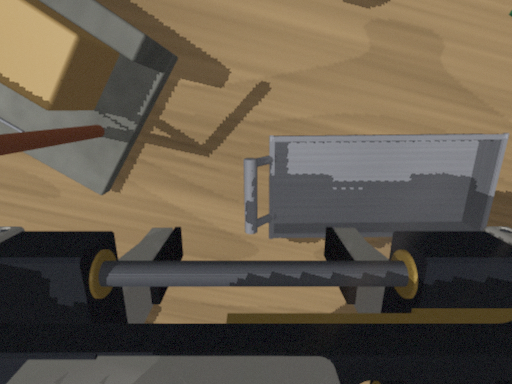

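The wrist view shows the grip bar vertical at (251,158–234), about 4 px left of the predicted (255,197). That means about -4 mm along tool y; the yaw is aligned. Now I'll lower and grasp.

>>> servo_tool([
  [[1,-2,12,0],[1,-2,15,0],[0,0,15,0],[0,0,15,0],[0,0,15,0],[0,0,15,0],[0,0,12,0],[0,0,7,0],[0,0,0,0],[0,0,0,0]],
])

```text
t: 3.65
eef_pos: [0.5117, 0.361, 0.0359]
ee_rot: [-3.142, -0.0, 0.223]
force: [0.2, 0.4, 0.1]
width: 0.0876
gripper_force: 0.0
```

>>> servo_tool([
  [[0,0,0,0],[0,0,0,0],[0,0,0,0],[0,0,0,0],[0,0,0,0],[0,0,0,0],[0,0,0,0],[0,0,0,0],[0,0,0,0],[0,0,0,0]],
], claw=1, grip_force=30)

```text
t: 4.48
eef_pos: [0.5115, 0.3606, 0.0355]
ee_rot: [3.142, 0.0, 0.222]
force: [-0.3, -0.5, -1.1]
width: 0.0262
gripper_force: 0.0
```

>>> servo_tool([
  [[0,0,0,0],[0,0,0,0],[0,0,0,0],[0,0,0,0],[0,0,0,0.03],[0,0,0,0.03],[0,0,0,0.03],[0,0,0,0.03],[0,0,0,0.03],[0,0,0,0.03]],
])

```text
t: 5.32
eef_pos: [0.5119, 0.361, 0.0356]
ee_rot: [-3.141, -0.001, 0.041]
force: [2.2, -0.2, -1.6]
width: 0.0109
gripper_force: 30.4
```

>>> servo_tool([
  [[3,5,0,0],[6,12,0,0],[7,15,0,0],[7,15,0,0],[7,15,0,0],[7,15,0,0],[6,13,0,0],[3,10,0,0],[0,0,0,0],[0,0,0,0]],
])

```text
t: 6.15
eef_pos: [0.5617, 0.2613, 0.0355]
ee_rot: [3.141, 0.001, 0.041]
force: [-0.4, -3.0, 0.1]
width: 0.011
gripper_force: 30.0
```

```bash
python3 - <<'E'
from h import *
np.set_printoptions(precision=4,suppress=True)
s=telemetry.get_state();print(s['eef_pos'],s['ee_rot'],s['t'],s['width'])
im=snap('top','top2')
c=cv2.resize(im[125:225,135:335],(800,400),interpolation=cv2.INTER_CUBIC)
cv2.imwrite('pics/crop2.png',c[...,::-1])
E
```

```text
[0.5617 0.2613 0.0355] [3.1405 0.0007 0.0412] 6.15 0.010965146647829133
```

View pics/crop2.png

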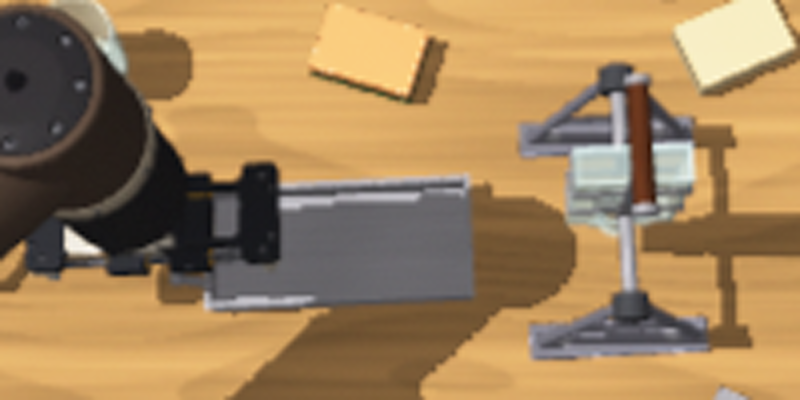

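The tray followed and is now parallel to the stand. Its leading corners are at crop (468,178) and (472,297).

```bash
python3 - <<'E'
from h import *
a,b=cp(468,178,.03),cp(472,297,.03);m=(a+b)/2;print(a,b,np.linalg.norm(a-b))
y=.0418;u=np.array([-np.sin(y),np.cos(y)]);c=m+.11*u;print('tray ctr',c)
t=np.array([.5765,-.1006])+.025*u;print(totool(*(t-c),.041))
E
```

```text
[0.62154155 0.0223572 ] [0.51965249 0.01868093] 0.10195535968302354
tray ctr [0.56600036 0.13042298]
[  1.  206.3]
```

>>> servo_tool([
  [[0,6,0,0],[1,15,0,0],[0,24,0,0],[0,28,0,0],[0,28,0,0],[0,28,0,0],[0,28,0,0],[0,25,0,0],[0,16,0,0],[0,8,0,0]],
])

```text
t: 7.03
eef_pos: [0.5709, 0.0553, 0.0355]
ee_rot: [-3.141, 0.0, 0.041]
force: [0.7, 2.5, -1.8]
width: 0.0106
gripper_force: 30.0
```

>>> servo_tool([
  [[0,0,0,0],[0,0,0,0],[0,0,0,0],[0,0,0,0],[0,0,0,0],[0,0,0,0],[0,0,0,0],[0,0,0,0],[0,0,0,0],[0,0,0,0]],
], claw=-0.3)

```text
t: 7.87
eef_pos: [0.5714, 0.0569, 0.0356]
ee_rot: [-3.142, -0.0, 0.042]
force: [-0.7, 0.1, -0.1]
width: 0.0569
gripper_force: 0.0
```

```bash
python3 - <<'E'
from h import *
np.set_printoptions(precision=4,suppress=True)
s=telemetry.get_state();print(s['eef_pos'],s['ee_rot'],s['t'],s['width'],s['q'],s['force'])
im=snap('scene','scene1')
c=cv2.resize(im[100:300,130:400],(800,593),interpolation=cv2.INTER_CUBIC)
cv2.imwrite('pics/crop3.png',c[...,::-1])
E
```

```text
[0.5714 0.0569 0.0356] [-3.1416 -0.      0.0422] 7.8667 0.05685636319549938 [ 0.4399  0.3889 -0.4404  0.     -0.7415  1.1731] [-0.6934  0.0921 -0.0701]
```

View pics/crop3.png

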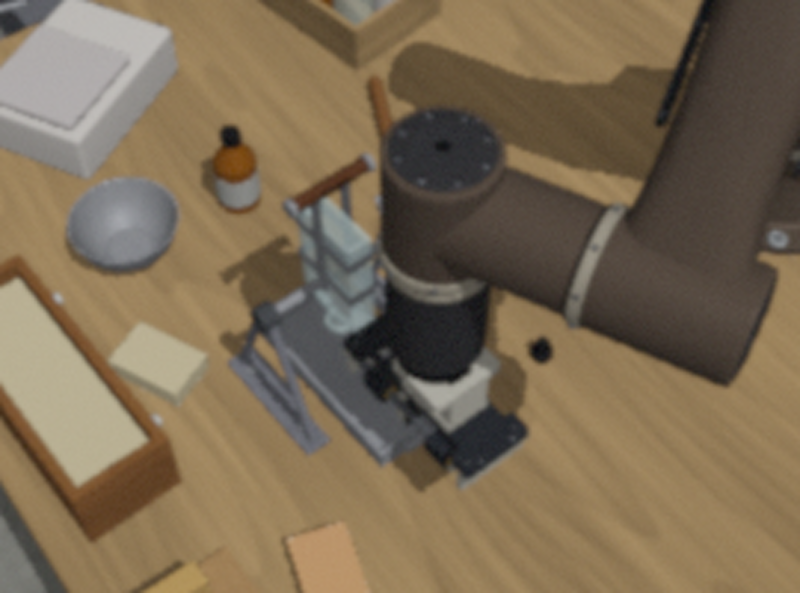

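The tray sits between the trestles, the gripper has released it and the body is clear of the flask. Now straight up, then over the handle.

>>> servo_tool([
  [[0,0,-15,0],[0,0,-30,0],[0,0,-38,0],[0,0,-38,0],[0,0,-38,0],[0,0,-38,0],[0,0,-38,0],[0,0,-38,0],[0,0,-38,0],[0,0,-24,0]],
])

```text
t: 8.75
eef_pos: [0.5719, 0.0566, 0.3753]
ee_rot: [-3.141, -0.005, 0.042]
force: [1.1, 0.3, -0.3]
width: 0.057
gripper_force: 0.0
```

>>> servo_tool([
  [[0,20,0,0],[0,25,0,0],[0,25,0,0],[0,15,0,0],[0,0,0,0],[0,0,0,0],[0,0,0,0],[0,0,0,0],[0,0,0,0],[0,0,0,0]],
])

```text
t: 9.58
eef_pos: [0.575, -0.0273, 0.3705]
ee_rot: [-3.142, 0.0, 0.043]
force: [-0.8, -0.7, -0.2]
width: 0.0571
gripper_force: 0.0
```

```bash
python3 - <<'E'
from h import *
np.set_printoptions(precision=4,suppress=True)
s=telemetry.get_state();print(s['eef_pos'],s['ee_rot'],s['t'],s['width'],s['force'])
im=snap('wrist','w1')
print([(np.round(d['position'],3),d['conf']) for d in recognise('wrist','handle')[:2]])
H=np.array([.5765,-.1006,.29]);u=np.array([.999,.042,0])
print(proj('wrist',[H,H+.045*u,H-.045*u,H+.0175*u,H-.0175*u,[.5714,.0569,.052]]))
E
```

```text
[ 0.575  -0.0273  0.3705] [-3.1415  0.0001  0.0432] 9.5833 0.0570993832074777 [-0.813  -0.7131 -0.1909]
[(array([ 0.416, -0.221,  0.   ]), 0.72), (array([ 0.584, -0.095,  0.242]), 0.64)]
[[336.2401 202.7793]
 [340.7988 152.1992]
 [332.126  248.4269]
 [337.9563 183.7379]
 [334.5911 221.0763]
 [203.8785 157.4247]]
```

View pics/w1.png

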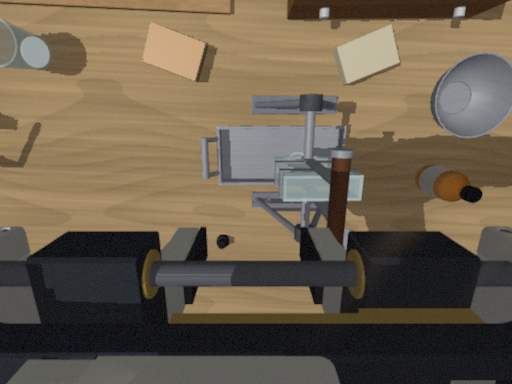

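The handle's far end shows at (341,153), matching the prediction (341,152), so the pose is confirmed. The tray is well centred between the feet, with its grip at (206,158). Now I'll move over, lower and grip the handle.

>>> servo_tool([
  [[-1.5,18,0,0],[0,30,0,0],[0,20,0,0],[0,5,0,0],[0,0,0,0],[0,0,15,0],[0,0,20,0],[0,0,25,0],[0,0,25,0],[0,0,13,0]],
])

```text
t: 10.52
eef_pos: [0.5753, -0.0997, 0.2695]
ee_rot: [-3.141, 0.003, 0.043]
force: [-1.0, 1.0, -0.7]
width: 0.057
gripper_force: 0.0
```

>>> servo_tool([
  [[0,0,0,0],[0,0,0,0],[0,0,0,0],[0,0,0,0],[0,0,0,0],[0,0,0,0],[0,0,0,0],[0,0,0,0],[0,0,0,0],[0,0,0,0]],
], claw=1, grip_force=8)

```text
t: 11.35
eef_pos: [0.5768, -0.1012, 0.2732]
ee_rot: [3.141, -0.001, 0.042]
force: [-0.3, -0.5, 4.7]
width: 0.0157
gripper_force: 8.0
```

>>> servo_tool([
  [[0,13,0.6,0],[0,12.9,2,0],[0,12.6,3.2,0],[0,12.2,4.4,0],[0,11.7,5.7,0],[0,11,6.8,0],[0,0,0,0],[0,0,0,0],[0,0,0,0],[0,0,0,0]],
])

```text
t: 12.18
eef_pos: [0.5796, -0.1751, 0.2497]
ee_rot: [3.141, 0.0, 0.042]
force: [1.6, -3.5, -0.2]
width: 0.0156
gripper_force: 8.0
```

>>> servo_tool([
  [[0,-11,-6.8,0],[0,-11.7,-5.7,0],[0,-12.2,-4.4,0],[0,-12.6,-3.2,0],[0,-12.9,-2,0],[0,-13,-0.6,0],[0,-13,0.6,0],[0,-12.9,2,0],[0,-12.6,3.2,0],[0,-12.2,4.4,0]],
])

```text
t: 13.02
eef_pos: [0.5741, -0.0487, 0.2617]
ee_rot: [-3.141, 0.0, 0.043]
force: [0.5, -1.3, 1.5]
width: 0.0158
gripper_force: 8.0
```

>>> servo_tool([
  [[0,-11.7,5.7,0],[0,-11,6.8,0],[0,0,0,0],[0,0,0,0],[0,0,0,0],[0,0,0,0],[0,0,0,0],[0,0,0,0],[0,0,0,0],[0,0,0,0]],
])

```text
t: 13.85
eef_pos: [0.5733, -0.0276, 0.25]
ee_rot: [-3.141, -0.0, 0.042]
force: [-2.4, 5.1, 1.6]
width: 0.0156
gripper_force: 8.0
```

```bash
python3 - <<'E'
from h import *
for c in('top','scene'):
  im=snap(c,c+'5')
  for n in('stir_bar','tray_mid'): print(c,n,[(np.round(d['position'],3),d['conf']) for d in recognise(c,n)[:2]])
c=cv2.resize(im[130:250,180:340],(800,600),interpolation=cv2.INTER_CUBIC)
cv2.imwrite('pics/crop4.png',c[...,::-1])
E
```

```text
top stir_bar []
top tray_mid [(array([ 0.564, -0.048,  0.01 ]), 0.88)]
scene stir_bar [(array([ 0.591, -0.083,  0.193]), 0.71), (array([ 0.576, -0.054,  0.   ]), 0.69)]
scene tray_mid [(array([ 0.749, -0.197,  0.028]), 0.67), (array([ 0.576, -0.054,  0.003]), 0.61)]
```

View pics/crop4.png

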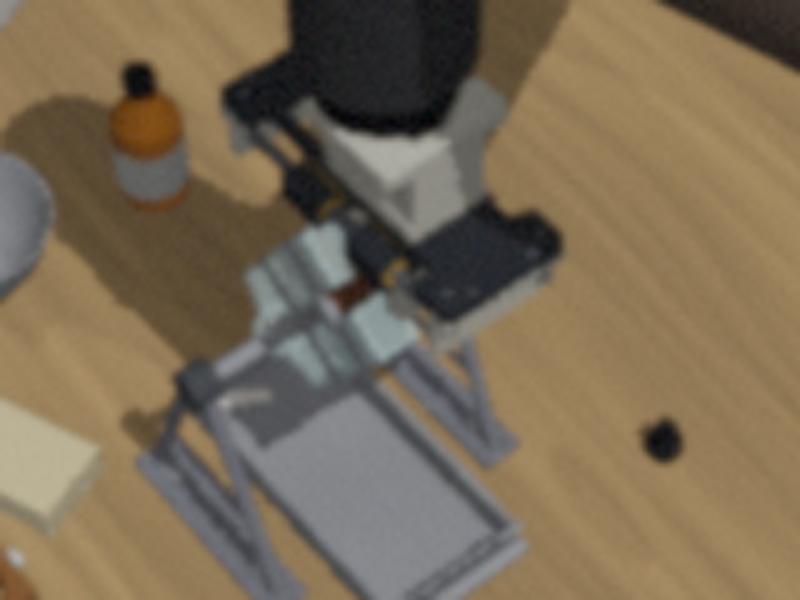

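A whitish pill lies in the tray at crop (245,398), so the bar seems to have dropped. I'll check its position there and return the flask to upright.

>>> servo_tool([
  [[0,11,-6.8,0],[0,11.7,-5.7,0],[0,12.2,-4.4,0],[0,12.6,-3.2,0],[0,12.9,-2,0],[0,13,-0.6,0],[0,0,0,0],[0,0,0,0],[0,0,0,0],[0,0,0,0]],
])

```text
t: 14.98
eef_pos: [0.5768, -0.1023, 0.2731]
ee_rot: [3.14, -0.001, 0.042]
force: [0.6, -2.3, 5.3]
width: 0.0158
gripper_force: 8.0
```

```bash
python3 - <<'E'
from h import *
s=telemetry.get_state();print(s['eef_pos'],s['force'],s['t'])
P=px2plane('scene',(180+245/5,130+398/5),.008);print(P)
y=.042;d=P[:2]-[.5765,-.1006];print('stand frame',d[0]*np.cos(y)+d[1]*np.sin(y),-d[0]*np.sin(y)+d[1]*np.cos(y))
E
```

```text
[ 0.5768315  -0.10225027  0.27307258] [ 0.58975158 -2.33886924  5.33406181] 14.9833
[ 0.59546991 -0.16077088  0.008     ]
stand frame 0.01642675172578999 -0.060914318888374036
```

The bar is in the tray, about 20 mm from its end wall, and the flask is upright. Now I'll release and back off upwards.

>>> servo_tool([
  [[0,0,0,0],[0,0,0,0],[0,0,0,0],[0,0,0,0],[0,0,0,0],[0,0,0,0],[0,0,0,0],[0,0,0,0],[0,0,0,0],[0,0,0,0]],
], claw=-0.3)

```text
t: 15.82
eef_pos: [0.5765, -0.101, 0.2726]
ee_rot: [-3.142, -0.0, 0.042]
force: [-0.8, -0.1, -0.4]
width: 0.0566
gripper_force: 0.0
```

>>> servo_tool([
  [[0,0,-15,0],[0,0,-25,0],[0,0,-25,0],[0,0,-25,0],[0,0,-10,0],[0,-35,0,0],[0,-35,0,0],[0,-35,0,0],[0,-30,0,0],[0,0,0,0]],
])

```text
t: 16.65
eef_pos: [0.5705, 0.038, 0.372]
ee_rot: [-3.141, 0.0, 0.045]
force: [-0.2, -1.0, -0.3]
width: 0.0569
gripper_force: 0.0
```

>>> servo_tool([
  [[0,-35,0,0],[0,-35,0,0],[0,-35,0,0],[0,-20,0,0],[0,0,0,0],[0,0,0,0],[0,0,0,0],[0,0,0,0],[0,0,0,0],[0,0,0,0]],
])

```text
t: 17.48
eef_pos: [0.5657, 0.1579, 0.3727]
ee_rot: [-3.141, -0.0, 0.041]
force: [0.0, -0.7, -1.1]
width: 0.0569
gripper_force: 0.0
```

```bash
python3 - <<'E'
from h import *
s=telemetry.get_state();print(s['eef_pos'],s['force'],s['t'])
im=snap('top','top9');b=snap('scene','scene9')
a=cv2.resize(im[125:225,235:335],(400,400),interpolation=cv2.INTER_CUBIC)
b=cv2.resize(b[140:260,190:310],(400,400),interpolation=cv2.INTER_CUBIC)
cv2.imwrite('pics/fin.png',np.hstack([a,b])[...,::-1])
E
```

```text
[0.56566923 0.15790946 0.372741  ] [ 0.01066051 -0.72665409 -1.05307609] 17.4833
```

View pics/fin.png

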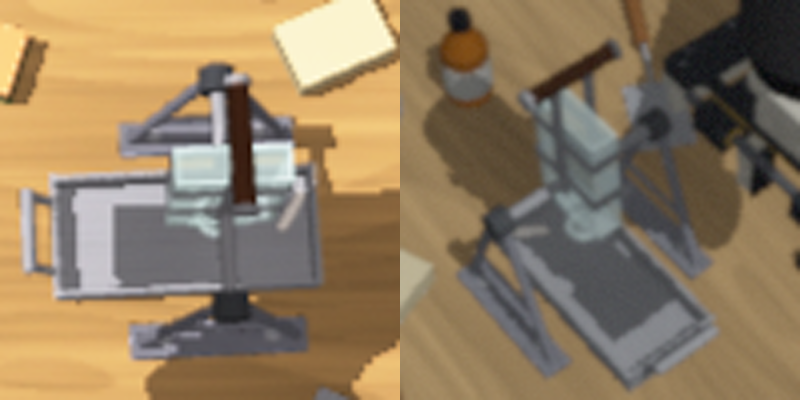

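Both views show the bar lying inside the tray (left view at (290,208)). The tray sits between the trestles, about 25 mm off centre along y, which is within tolerance. The flask hangs straight and the robot is clear, so I'm handing in.

```bash
python3 -c "
from station import ticket
print(ticket.job_done())"
```

```text
the job is handed in; nothing more can be done
None
```

The job is handed in at about 17.5 s of the 54 s: the stir bar lies in the tray under the neck, about 20 mm from its end wall, the flask hangs straight, and the arm is clear; the hand-in returned no verdict.

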